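# Put the spanners and sockets back on their shadow mats

### The arm

A 6-joint arm with a two-finger parallel gripper is mounted at the origin on the work surface. World frame = base frame: x ahead of the robot, y to its left, z up, the work surface at z = 0. Lengths are in mm, angles in degrees, forces in N, time in s.
With the tool pointing down it reaches from about 275 to 750 mm from the base axis. Payload 10.2 kg.
Tool frame: the origin (TCP) lies midway between the tips of the shut fingers; the grasp point (between the pads) lies 19 mm behind it; z points along the fingers, y is the line along which they close (so a half turn about z gives the same grasp; the last joint's range is limited). The gripper opens to 88 mm and grips with 3 to 60 N. Pads are 18 mm wide; open, the fingers measure 123 mm over their backs; the gripper's body (75 mm by 187 mm) begins 45 mm behind the grasp point.
Start: joints at [-79.148, 17.928, 85.812, -0, 76.261, -12.8], TCP at [210.605, -480.912, 208.12] pointing down, gripper open.
Joint ranges: [-168.41, 168.41], [-55.51, 124.54], [10.69, 146.95], [-70.63, 250.63], [1, 178], [-165.06, 165.06]. Speed limits (degrees/s): [136.94, 136.94, 172.46, 180, 180, 180].

### API

Orientations are given as a 3x3 rotation matrix whose columns are the frame's x, y, z axes.
In Python, from workcell import arm gives the robot as it stands.
- The arm moves only by the tool play_rows, never from a script. Its arguments are lists of equal length, an entry for each row: "fingers": the finger opening in mm, from 0 to 88.1; "dp": the shift along the tool's x, y, z in mm, a list of three; "spin": the turn about the tool's z in rad. In form: {"fingers": [fingers, ...], "dp": [[tx, ty, tz], ...], "spin": [spin, ...]}. A call has 1 to 10 rows; each row is the pose to reach, as a shift and turn from the pose commanded when the call began, along the tool's axes at that moment; what a row does not reach only later rows make up. A row lasts 1/10 s, in which the tool goes at most 50 mm and 8.59 degrees, less where a joint would pass 70% of its speed; a pose out of reach is approached as far as the arm can. A call with a gripper value outside its range is refused whole. The fingers move at their own pace and stop on an object; "grip_force" is the grip in N (left out, the last holds). Time passes only in rows, so rows that repeat a pose let the fingers close. It gives the time, the measured TCP pose, the force, the opening and the grip force at its end, in the units of the state.
- arm.get_obs(): the state, without advancing time (a new reading comes with each control period).
- arm.snapshot(name): name is "scene" or "top" or "wrist"; returns a dict with "color" (400x640x3 uint8, red, green, blue), "range_z" (400x640 float32, mm along the optical axis (not along the pixel's ray), 0 where there is no reading), "mtx" (3x3 intrinsics, pixels), "k1" (the pictures are not rectified: a ray, as slopes to the right and down, at radius r is drawn at 1 + k1 r^2 times it, then the intrinsics apply), "R" (3x3) and "t" (3): a world point X has camera coordinates R X + t. Camera axes: x right, y down, z forward; pixel columns grow to the right and rows downward; lengths in mm; the calibration is good to about 2 mm. A picture is of the moment at which its call begins.
- arm.job_done(): hands the job in; it is judged then, once.
Trained networks look in a picture, given as the dict that the camera call returned (one of the last four; its "shot" number tells which), for a name from the list of things; names that differ only in an ending like _2 or _b are one class to them, and where a whole thing is asked for, a point or a joint stands for the part that bears it (a point fixed in the world has none). Each returns a list of dicts, best first, with "score" (0 to 1); they miss things now and then, are a little off and sometimes report something else, mostly with a low value. They report only what shows in the picture. A call takes as long as a camera call. They do not tell look-alikes from the thing itself.
- arm.masks_of(name, picture): "pixels" (400x640 bool, what is visible of it) and "box" ([left, top, right, bottom] in pixels, round what is visible of it).
The state is a dict: "time": time; "q": joint angles; "dq": joint speeds; "effort": joint torques, N m; "eef_pos": TCP position; "orientation": TCP orientation; "ft_force": force on the tool from outside, world axes, zero at the start; "torque": the same for the moment, N m; "width": finger opening in mm; "grip_force": force on a finger pad.
Only numpy, scipy, OpenCV 4.12 (cv2) and the standard library are available. Lean on these libraries where they do the work, as an engineer would, in place of code of your own. Each camera call takes 0.05 s, during which the arm holds its last target. There are 200 camera calls.

### The job

Put the bench back in order: set each of the two spanners and two sockets down on the mat that carries its own outline, matching shape and size. Each should end centred on its outline, the spanners flat and lined up with theirs (either end may go either way), the sockets standing with their hexagonal mouths up as they are now. Leave the grease tin and the timber offcut where they are.

Things in the scene. Friction and masses are not known exactly. Their poses are not given: they have to be found in the camera images.
- spanner_long_mid (a point): Double open-ended spanner of plain steel lying flat on the bench: 135 mm long, 10 mm thick throughout, straight shank 14 mm wide in the middle, open-jawed heads about 30 mm wide at both ends; about 140 g. Point: its centre, half-way up (5 mm above what it lies on). x runs along the spanner, z up; a half turn about z leaves it looking the same. It is the longer of the two spanners.
- spanner_short_mid (a point): Double open-ended spanner of plain steel lying flat on the bench: 98 mm long, 10 mm thick throughout, straight shank 14 mm wide in the middle, open-jawed heads about 30 mm wide at both ends; about 100 g. Point: its centre, half-way up (5 mm above what it lies on). x runs along the spanner, z up; a half turn about z leaves it looking the same. It is the shorter of the two spanners.
- socket_big_mid (a point): Steel wrench socket standing upright, plain cylinder 46 mm in diameter and 50 mm high, hexagonal mouth on top, closed below; about 320 g. Point: its centre, half-way up (25 mm above what it stands on). z up along its axis. It is the bigger of the two sockets.
- socket_small_mid (a point): Steel wrench socket standing upright, plain cylinder 30 mm in diameter and 44 mm high, hexagonal mouth on top, closed below; about 130 g. Point: its centre, half-way up (22 mm above what it stands on). z up along its axis. It is the smaller of the two sockets.
- outline_spanner_long (a point): Fixed black rubber mat, 160 x 56 mm and 4 mm thick, flat on the bench, with the flat white filled outline of the long spanner painted on it (spanner shape 140 mm long). Point: centre of the outline, on the mat's top (4 mm above the bench). x runs along the outlined spanner; z up.
- outline_spanner_short (a point): Fixed black rubber mat, 124 x 56 mm and 4 mm thick, flat on the bench, with the flat white filled outline of the short spanner painted on it (spanner shape 103 mm long). Point: centre of the outline, on the mat's top (4 mm above the bench). x runs along the outlined spanner; z up.
- outline_socket_big (a point): Fixed black rubber mat, 80 x 80 mm and 4 mm thick, flat on the bench, with the flat white filled outline of the big socket painted on it (disc 51 mm in diameter). Point: centre of the outline, on the mat's top (4 mm above the bench). z up.
- outline_socket_small (a point): Fixed black rubber mat, 66 x 66 mm and 4 mm thick, flat on the bench, with the flat white filled outline of the small socket painted on it (disc 35 mm in diameter). Point: centre of the outline, on the mat's top (4 mm above the bench). z up.
- grease_tin_mid (a point): Bystander: grease tin with a blue band and a bare metal lid, 60 mm in diameter, 50 mm high, standing loose on the bench. Point: its centre, half-way up. Leave it alone.
- offcut_mid (a point): Bystander: loose timber offcut, 40 x 80 x 30 mm (x, y, z), lying on the bench. Point: its centre. Leave it alone.
Not all that is in view belongs to the job. Leave any black or green look-alike of the part that bears spanner_short_mid alone.

How it is judged:
By the outcome, as a careful person would: the job done as asked, in the order asked, and still so for the second after the job is handed in, with the robot touching nothing.
It also fails if it takes over 107 s, if anything falls off the work surface, if the arm or the gripper's body presses on something with over 40 N, if the wrist force passes 120 N, or if a joint passes its speed limit or range.

## Working session

There is one attempt and no reset: what is moved stays moved. The work goes in short steps, Python scripts to look and compute and a tool call to move; the robot and the scene stay as the last step left them, time stands still between calls to the robot, and variables do not carry over. Pictures are saved under pics/ and viewed, at most 16 in all, crops included, and the job is handed in when it is done.

Besides the shell and the picture viewer there is one more tool, called after "Emit:" as name([rows], argument=value, ...), one row to a line, values as JSON. play_rows: Moves the arm, as the interface text tells. Its arguments: {"type":"object","properties":{"fingers":{"type":"array"},"dp":{"type":"array"},"spin":{"type":"array"},"grip_force":{"type":"number"}},"required":["fingers","dp","spin"]}

```bash
mkdir -p pics; ls; cat > h.py <<'E'
import numpy as np, cv2
from workcell import arm
def save(p,n,box=None,s=1):
    im=p["color"][:,:,::-1]
    if box: im=im[box[1]:box[3],box[0]:box[2]]
    cv2.imwrite("pics/"+n,cv2.resize(im,None,fx=s,fy=s,interpolation=cv2.INTER_CUBIC))
def ray(p,uv):
    K=np.array(p["mtx"]);uv=np.atleast_2d(np.asarray(uv,float))
    d=np.c_[(uv[:,0]-K[0,2])/K[0,0],(uv[:,1]-K[1,2])/K[1,1]]
    s=d.copy()
    for _ in range(20): s=d/(1+p["k1"]*(s**2).sum(1,keepdims=True))
    return np.c_[s,np.ones(len(s))]
def onplane(p,uv,z):
    R=np.array(p["R"]);t=np.array(p["t"]);D=ray(p,uv)@R;c=-R.T@t
    return c+D*((z-c[2])/D[:,2])[:,None]
def rect(p,mask,z):
    m=mask.astype(np.uint8);n,l,st,_=cv2.connectedComponentsWithStats(m)
    if n<2:return None
    k=1+np.argmax(st[1:,4]);c=max(cv2.findContours((l==k).astype(np.uint8),0,1)[0],key=len)[:,0,:]
    P=onplane(p,c,z)[:,:2].astype(np.float32)
    (cx,cy),(w,h),a=cv2.minAreaRect(P)
    if w<h: w,h,a=h,w,a+90
    return np.round([cx,cy,w,h,(a+90)%180-90],1)
E
cat > s1.py <<'E'
from h import *
p=arm.snapshot("top");save(p,"top.png",s=1.25)
N={"spanner_long_mid":10,"spanner_short_mid":10,"socket_big_mid":50,"socket_small_mid":44,"outline_spanner_long":4,"outline_spanner_short":4,"outline_socket_big":4,"outline_socket_small":4,"grease_tin_mid":50,"offcut_mid":30}
for n,z in N.items():
    for d in arm.masks_of(n,p)[:4]: print(n,round(d["score"],2),[int(x) for x in d["box"]],rect(p,d["pixels"],z))
print(arm.get_obs()["time"],np.round(-np.array(p["R"]).T@p["t"]))
s=arm.snapshot("scene");save(s,"scene.png",s=1.25)
E
python3 s1.py
```

```text
pics
spanner_long_mid 0.64 [186, 245, 214, 298] [362.  284.2 128.7  32.8  17.3]
spanner_short_mid 0.86 [412, 179, 423, 214] [ 552.6 -286.    91.9   29.4    3.2]
spanner_short_mid 0.8 [488, 192, 520, 222] [ 520.  -511.9   90.7   31.7   53. ]
spanner_short_mid 0.8 [453, 142, 485, 158] [ 678.6 -437.4   93.6   29.   -82. ]
spanner_short_mid 0.65 [450, 187, 461, 224] [ 528.1 -394.1   91.8   29.1    0.6]
socket_big_mid 0.84 [352, 144, 370, 167] [ 6.541e+02 -1.374e+02  4.930e+01  4.370e+01 -6.000e-01]
socket_big_mid 0.28 [410, 264, 427, 279] [ 355.7 -283.    37.2   32.8   63. ]
socket_small_mid 0.63 [218, 132, 273, 184] [655.  152.9 154.2  58.  -51.5]
outline_spanner_long 0.61 [218, 132, 276, 186] [660.6 160.1 161.9  59.8 -51.5]
outline_spanner_short 0.97 [253, 215, 277, 264] [444.2 115.  121.3  56.   -4.3]
outline_socket_big 0.72 [319, 212, 363, 249] [462.  -89.8  81.3  81.1 -36.5]
outline_socket_small 0.77 [143, 194, 168, 225] [518.9 407.3  70.3  69.9 -10.6]
grease_tin_mid 0.97 [417, 140, 442, 162] [ 668.  -316.    61.7   59.6   89.4]
offcut_mid 0.96 [169, 128, 197, 162] [690.  328.1  80.2  51.6 -45. ]
offcut_mid 0.23 [448, 185, 462, 226] [ 525.6 -388.1   92.5   33.5    2.3]
0.55 [ 458.  -68. 1346.]
```

View pics/top.png

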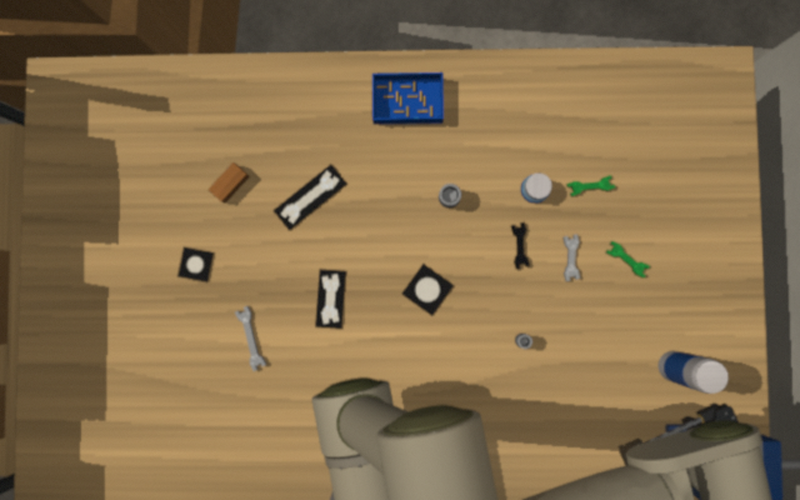

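View pics/scene.png

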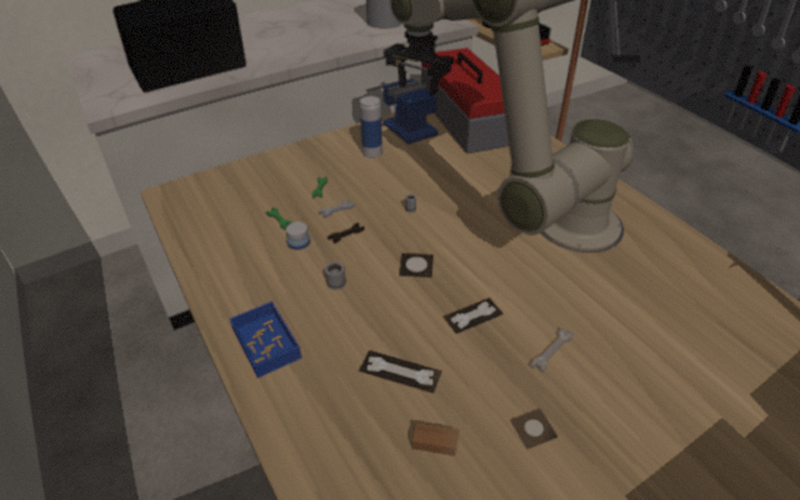

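Candidates for the short spanner, in the 640-pixel picture: black (416,197), plain steel (457,206), green (473,149) and green (503,207). The plain steel one at (457,206) fits "plain steel", so I'm confirming it in a crop.

```bash
cat >> h.py <<'E'
def go(x,y,z,closedir=None):
    """dp, spin to a TCP position; closedir = wanted world angle (deg, mod 180) of tool y"""
    o=arm.get_obs();R=np.array(o["orientation"]);dp=R.T@(np.array([x,y,z])-o["eef_pos"])
    s=0
    if closedir is not None:
        a=np.degrees(np.arctan2(R[1,1],R[0,1]));d=(closedir-a+90)%180-90
        s=-d  # tool z down
    q6=o["q"][5]
    print("to",x,y,z,"dp",np.round(dp,1),"spin",round(np.radians(s),3),"deg",round(s,1),"q6",round(q6,1),"t",o["time"])
E
python3 - <<'E'
from h import *
p=arm.snapshot("top");save(p,"crop.png",(400,130,530,230),5)
o=arm.get_obs();print(np.round(o["orientation"],3))
w=arm.snapshot("wrist");R=np.array(o["orientation"])
c=-np.array(w["R"]).T@w["t"];print("cam in tool",R.T@(c-o["eef_pos"]),np.round(R.T@np.array(w["R"]).T,2),w["mtx"])
print(onplane(p,[[(410+427)/2,(264+279)/2]],22))
go(345,-283,200)
E
```

```text
[[ 0.916  0.401 -0.   ]
 [ 0.401 -0.916 -0.   ]
 [-0.     0.    -1.   ]]
cam in tool [  73.7027726     1.39841833 -177.69259819] [[-0.   -0.96 -0.29]
 [ 1.   -0.    0.  ]
 [-0.   -0.29  0.96]] [[317.76135399   0.         317.68153806]
 [  0.         317.76135399 201.1184164 ]
 [  0.           0.           1.        ]]
[[ 357.05780971 -288.18150731   22.        ]]
to 345 -283 200 dp [ 202.5 -127.4    8.1] spin 0.0 deg 0 q6 -12.8 t 0.7
```

View pics/crop.png

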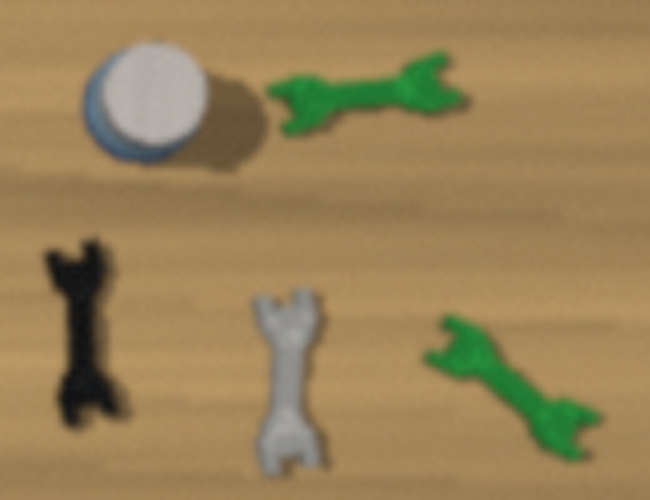

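The crop confirms it: the plain steel spanner is at the centre (original px ~(457,206)), with the black one to its left and the green ones above and right. I'm going to that one first.

```bash
python3 -c "
from h import *
go(528,-394,160,90)"
```

```text
to 528 -394 160 dp [325.6  47.7  48.1] spin 0.413 deg 23.7 q6 -12.8 t 0.7
```

Emit:
play_rows([
  [326, 48, 48],
  [326, 48, 48],
  [326, 48, 48],
  [326, 48, 48],
  [326, 48, 48],
  [326, 48, 48],
  [326, 48, 48],
  [326, 48, 48],
  [326, 48, 48],
  [326, 48, 48],
], fingers=[40, 40, 40, 40, 40, 40, 40, 40, 40, 40], spin=[0.413, 0.413, 0.413, 0.413, 0.413, 0.413, 0.413, 0.413, 0.413, 0.413], grip_force=30)

```text
time: 1.7
eef_pos: [527.7, -394.7, 160.4]
orientation: [[1.0, -0.001, -0.0], [-0.001, -1.0, -0.0], [-0.0, 0.0, -1.0]]
ft_force: [0.1, -0.1, -0.6]
width: 39.9
grip_force: 0.0
```

```bash
cat >> h.py <<'E'
def wristlook(name,z,png=None):
    w=arm.snapshot("wrist")
    if png: save(w,png)
    for d in arm.masks_of(name,w)[:4]: print(name,round(d["score"],2),[int(x) for x in d["box"]],rect(w,d["pixels"],z))
    return w
E
python3 -c "
from h import *
print(arm.get_obs()['eef_pos'])
wristlook('spanner_short_mid',10,'w1.png')"
```

```text
[ 527.68936896 -394.67511254  160.42451444]
spanner_short_mid 0.94 [307, 0, 415, 45] [ 680.  -438.5   99.7   32.5  -81.1]
spanner_short_mid 0.72 [191, 106, 235, 202] [ 554.1 -287.5   98.9   34.9    4.1]
spanner_short_mid 0.63 [384, 144, 464, 217] [ 524.2 -511.3   99.1   31.7   52.6]
spanner_short_mid 0.62 [299, 132, 331, 224] [ 5.282e+02 -3.935e+02  9.940e+01  3.070e+01 -2.000e-01]
```

View pics/w1.png

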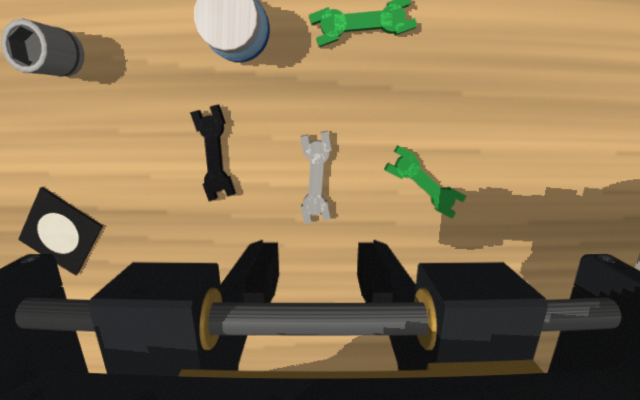

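The wrist view shows the plain steel spanner at px (316,177), the black one at (213,152), greens at (365,20) and (425,183), and the big socket and its mat on the left. The centre agrees with the top view. Next I'm getting the shank direction, plus all four outlines from the top camera.

```bash
cat >> h.py <<'E'
def shank(p,mask,z,half=22):
    m=mask.astype(np.uint8);n,l,st,_=cv2.connectedComponentsWithStats(m)
    k=1+np.argmax(st[1:,4]);v,u=np.nonzero(l==k)
    P=onplane(p,np.c_[u,v],z)[:,:2]
    r=rect(p,mask,z);c=r[:2];a=np.radians(r[4])
    for _ in range(8):
        e=np.array([np.cos(a),np.sin(a)]);nn=np.array([-e[1],e[0]])
        s=(P-c)@e;t=(P-c)@nn
        b=np.digitize(s,np.linspace(-half,half,12));S=[];T=[]
        for i in range(1,12):
            if (b==i).sum()>3: S.append(s[b==i].mean());T.append((t[b==i].min()+t[b==i].max())/2)
        k=np.polyfit(S,T,1);a+=np.arctan(k[0]);c=c+e*(s.min()+s.max())/2+nn*k[1]
    return np.round([*c,s.max()-s.min(),np.degrees(a)],1)
def white(p,mask):
    h=cv2.convexHull(np.argwhere(mask)[:,::-1].astype(np.int32));m=np.zeros(mask.shape,np.uint8);cv2.fillConvexPoly(m,h,1)
    g=p["color"].min(2);return (m>0)&(g>110)
E
python3 - <<'E'
from h import *
w=arm.snapshot("wrist")
for d in arm.masks_of('spanner_short_mid',w):
    b=d["box"]
    if 290<b[0]<310: print(shank(w,d["pixels"],10,20))
p=arm.snapshot("top")
for n in ["outline_spanner_long","outline_spanner_short","outline_socket_big","outline_socket_small"]:
    d=arm.masks_of(n,p)[0];m=white(p,d["pixels"]);print(n,rect(p,m,4),shank(p,m,4,30) if 'span' in n else '')
go(528,-393.5,0,86)
E
```

```text
[ 528.  -393.5  100.9   -4.4]
[ 679.8 -438.8  101.2  -85.5]
outline_spanner_long [662.1 159.1 139.7  37.2 -48.2] [662.8 159.7 140.8 -51. ]
outline_spanner_short [444.8 115.3 103.9  35.2  -2. ] [444.8 115.7 104.3  -2.7]
outline_socket_big [462.6 -90.8  50.5  48.5 -45.4] 
outline_socket_small [519.8 407.   35.4  32.2  89.6] 
to 528 -393.5 0 dp [ -0.3  -0.8 160.3] spin 0.069 deg 4.0 q6 43.1 t 2.15
```

Emit:
play_rows([
  [0, -1, 50],
  [0, -1, 100],
  [0, -1, 135],
  [0, -1, 150],
  [0, -1, 157],
  [0, -1, 157],
  [0, -1, 157],
  [0, -1, 157],
  [0, -1, 157],
  [0, -1, 157],
], fingers=[40, 40, 40, 40, 40, 40, 5, 5, 5, 5], spin=[0.077, 0.077, 0.077, 0.077, 0.077, 0.077, 0.077, 0.077, 0.077, 0.077], grip_force=30)

```text
time: 3.15
eef_pos: [528.7, -393.3, 3.7]
orientation: [[0.997, -0.077, 0.001], [-0.077, -0.997, -0.001], [0.001, 0.001, -1.0]]
ft_force: [0.4, -0.1, 0.3]
width: 10.2
grip_force: 0.0
```

```bash
python3 -c "
from h import *
w=arm.snapshot('wrist');save(w,'w2.png');o=arm.get_obs();print(o['width'],o['grip_force'],o['eef_pos'])"
```

```text
6.280004747230702 0.0 [ 528.59231038 -393.21479342    3.53446151]
```

View pics/w2.png

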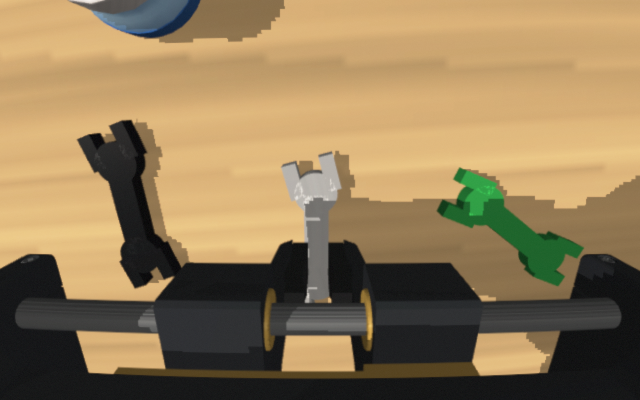

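The steel spanner lies between the fingers at px (318,250), but the width reads less than its shank. I'm letting the fingers finish closing.

Emit:
play_rows([
  [0, 0, 0],
  [0, 0, 0],
], fingers=[5, 5], spin=[0, 0])

```text
time: 3.4
eef_pos: [528.5, -393.1, 3.2]
orientation: [[0.997, -0.077, -0.0], [-0.077, -0.997, -0.0], [-0.0, 0.0, -1.0]]
ft_force: [-0.1, 0.4, 1.2]
width: 5.2
grip_force: 0.0
```

```bash
python3 - <<'E'
from h import *
w=arm.snapshot('wrist');save(w,'w3.png',(200,120,440,340),3)
for d in arm.masks_of('spanner_short_mid',w):
    b=d["box"];print(b,rect(w,d["pixels"],10))
z=w["range_z"]
for v in (200,220,240,260,280,295):
    u=np.arange(270,372,6);K=np.array(w["mtx"]);r=ray(w,np.c_[u,u*0+v])*z[v,u][:,None]
    X=(r-np.array(w["t"]))@np.array(w["R"]);print(v,X[:,2].round().astype(int))
E
```

```text
[279.9, 154.5, 342.0, 301.7] [ 532.5 -397.3   90.4   30.2    6.1]
[437.1, 166.5, 587.2, 288.5] [ 524.5 -510.6  104.2   31.8   53. ]
[75.0, 119.4, 180.7, 285.8] [ 554.6 -288.9   99.1   37.4    4.3]
200 [ 1  1  0  1 11 10 11 11 11 12 11 11  1  1  1  1  1]
220 [ 1  2  1  1  1  2 12 12 10 10  1  2  1  1  0  1  1]
240 [ 1  1  2  1  1  1 10 11 11 11  1  1  1  1  1  1  1]
260 [ 0  1 58 58 55 54 55 51 11 53 54 54 57 57 58  1  0]
280 [113 113  73  72  72  72  72  52  11  55  71  70  71  74 104 113 114]
295 [120 115 110  84  80  80  79  10  10  56  80  80  80  84 113 117 121]
```

View pics/w3.png

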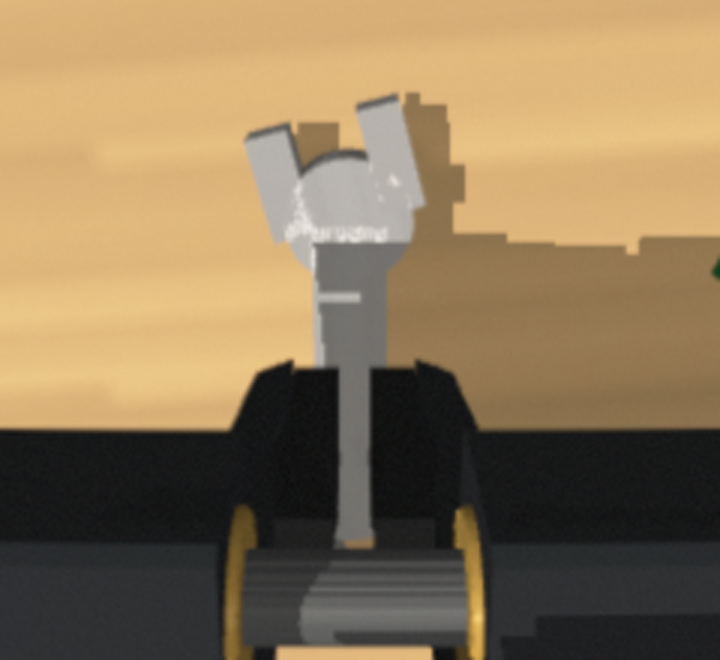

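The fingers read 5 mm open, yet the shank shows below them, so the fingertips seem to sit well above the claimed TCP. I'm checking by depth.

```bash
python3 - <<'E'
from h import *
o=arm.get_obs();R=np.array(o["orientation"]);print(o["eef_pos"],o["width"],np.round(o["q"],1))
w=arm.snapshot('wrist');z=w["range_z"]
for u in (290,300,312,332,345):
    v=np.arange(225,300,6);r=ray(w,np.c_[v*0+u,v])*z[v,u][:,None]
    X=(r-np.array(w["t"]))@np.array(w["R"]);T=(X-o["eef_pos"])@R;print(u,[tuple(t) for t in T.round().astype(int).tolist()])
s=arm.snapshot("scene")
# project TCP and points above into scene
for h in (0,19,31,64):
    X=np.array(o["eef_pos"])+[0,0,h];c=np.array(s["R"])@X+s["t"];sl=c[:2]/c[2];sl=sl*(1+s["k1"]*(sl@sl));print(h,(np.array(s["mtx"])@[*sl,1])[:2].round(1))
X=np.array(o["eef_pos"]);c=np.array(s["R"])@X+s["t"];sl=c[:2]/c[2];uv=(np.array(s["mtx"])@[*sl,1])[:2].astype(int)
save(s,"s2.png",(int(uv[0]-60),int(uv[1]-60),int(uv[0]+60),int(uv[1]+30)),6)
E
```

```text
[ 528.48230478 -393.07392936    3.10363648] 4.908056296112734 [-46.8  46.3  72.1   0.   61.6  47.6]
290 [(5, -15, 2), (2, -15, 2), (-3, -15, 2), (11, -12, -36), (10, -11, -42), (11, -11, -49), (11, -10, -55), (11, -10, -61), (10, -10, -63), (11, -9, -69), (11, -9, -74), (11, -8, -78), (8, -9, -78)]
300 [(5, -9, 2), (2, -9, 1), (-2, -9, 2), (9, -7, -31), (10, -7, -40), (10, -7, -47), (9, -6, -52), (10, -6, -58), (9, -6, -63), (9, -5, -67), (10, -5, -72), (9, -5, -76), (8, -5, -78)]
312 [(9, -2, -8), (5, -2, -7), (2, -2, -8), (9, -1, -32), (9, -1, -39), (9, -1, -45), (7, -1, -48), (4, -1, -48), (1, -1, -48), (-1, -1, -50), (-3, -1, -51), (-7, -1, -50), (-39, -2, -7)]
332 [(5, 10, 2), (1, 10, 2), (-3, 10, 3), (9, 9, -32), (9, 8, -39), (9, 8, -46), (9, 8, -52), (9, 8, -57), (9, 7, -63), (10, 7, -68), (9, 7, -71), (10, 7, -77), (7, 7, -76)]
345 [(5, 18, 2), (1, 18, 2), (-2, 18, 2), (11, 15, -36), (10, 14, -42), (10, 14, -48), (11, 13, -55), (11, 13, -60), (10, 13, -63), (11, 12, -71), (11, 12, -75), (11, 11, -78), (8, 11, -78)]
0 [269.6 166.5]
19 [269.2 162. ]
31 [268.9 159.2]
64 [268.1 151.2]
```

View pics/s2.png

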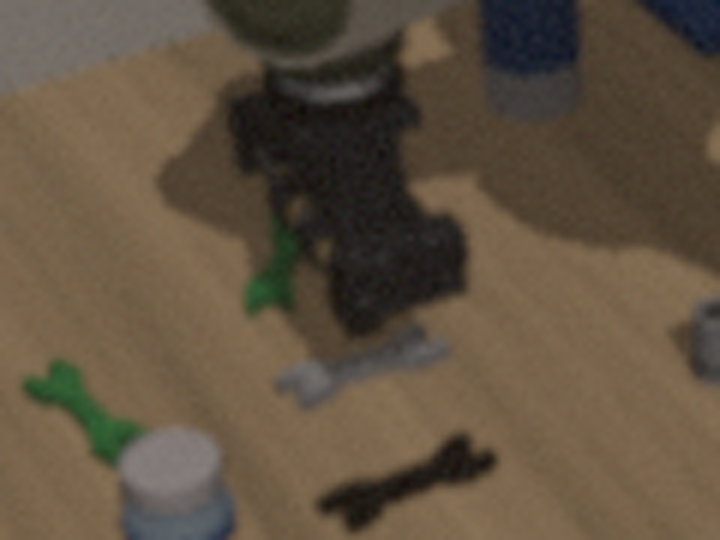

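The scene crop shows the gripper tips hovering above the spanner at crop px (365,330). The wrist depth puts the real tips about 31 mm short of the reported TCP (front face at tool z ≈ -31, x ≈ +9, centred in y). The usable tip is therefore reported TCP z + ~31 mm, so I'll open and go down slowly with the force watched.

Emit:
play_rows([
  [0, 0, 0],
  [0, 0, 0],
  [0, 0, 0],
  [0, 0, 0],
  [0, 0, 8],
  [0, 0, 16],
  [0, 0, 22],
  [0, 0, 26],
  [0, 0, 26],
], fingers=[40, 40, 40, 40, 40, 40, 40, 40, 40], spin=[0, 0, 0, 0, 0, 0, 0, 0, 0])

```text
time: 4.5
eef_pos: [528.2, -392.8, -23.7]
orientation: [[0.997, -0.077, -0.001], [-0.077, -0.997, 0.001], [-0.001, -0.001, -1.0]]
ft_force: [0.2, -0.0, -0.3]
width: 40.0
grip_force: 0.0
```

Emit:
play_rows([
  [0, 0, 2],
  [0, 0, 4],
  [0, 0, 4],
  [0, 0, 4],
  [0, 0, 4],
  [0, 0, 4],
  [0, 0, 4],
  [0, 0, 4],
], fingers=[40, 40, 5, 5, 5, 5, 5, 5], spin=[0, 0, 0, 0, 0, 0, 0, 0], grip_force=30)

```text
time: 5.3
eef_pos: [528.5, -393.1, -26.7]
orientation: [[0.997, -0.077, 0.0], [-0.077, -0.997, -0.0], [0.0, 0.0, -1.0]]
ft_force: [-0.3, 1.0, 0.3]
width: 13.2
grip_force: 30.0
```

```bash
python3 -c "
from h import *
go(445,115.5,100,87.3)"
```

```text
to 445 115.5 100 dp [-122.5 -500.7 -126.8] spin -0.03 deg -1.7 q6 47.6 t 5.3
```

Emit:
play_rows([
  [0, 0, -45],
  [0, 0, -90],
  [-12, -50, -125],
  [-122, -501, -127],
  [-122, -501, -127],
  [-122, -501, -127],
  [-122, -501, -127],
  [-122, -501, -127],
  [-122, -501, -127],
  [-122, -501, -127],
], fingers=[5, 5, 5, 5, 5, 5, 5, 5, 5, 5], spin=[0, 0, -0.03, -0.03, -0.03, -0.03, -0.03, -0.03, -0.03, -0.03])

```text
time: 6.3
eef_pos: [464.8, -5.1, 97.9]
orientation: [[0.999, -0.048, 0.0], [-0.048, -0.999, -0.0], [0.0, 0.0, -1.0]]
ft_force: [1.1, -0.1, -0.8]
width: 13.5
grip_force: 30.0
```

Emit:
play_rows([
  [0, -130, 0],
  [0, -130, 0],
  [0, -130, 0],
  [0, -130, 0],
  [0, -130, 0],
  [0, -130, 0],
  [0, -130, 0],
], fingers=[5, 5, 5, 5, 5, 5, 5], spin=[0, 0, 0, 0, 0, 0, 0])

```text
time: 7.0
eef_pos: [471.8, 121.9, 97.8]
orientation: [[0.999, -0.049, -0.0], [-0.049, -0.999, -0.0], [-0.0, 0.0, -1.0]]
ft_force: [0.2, 0.2, -0.2]
width: 13.5
grip_force: 30.0
```

```bash
cat > place.py <<'E'
from h import *
import sys
name,out,half=sys.argv[1:4]
o=arm.get_obs();zt=o["eef_pos"][2];w=arm.snapshot("wrist");save(w,sys.argv[4])
for d in arm.masks_of(out,w)[:2]:
    m=white(w,d["pixels"])
    if m.sum()>200: print(out,round(d["score"],2),[int(x) for x in d["box"]],rect(w,d["pixels"],4),rect(w,m,4),shank(w,m,4,float(half)))
for d in arm.masks_of(name,w)[:3]:
    print(name,round(d["score"],2),[int(x) for x in d["box"]],rect(w,d["pixels"],zt+36.7))
go(445,115.5,-22,87.3)
E
python3 place.py spanner_short_mid outline_spanner_short 20 w4.png
```

```text
outline_spanner_short 0.95 [292, 154, 357, 242] [466.  114.   82.2  55.6  -4. ] [471.9 118.9  54.1  49.5  -2.8] [472.  119.4  54.6  -4. ]
spanner_short_mid 0.88 [277, 162, 355, 347] [485.1 118.6  72.5  30.4   6.3]
to 445 115.5 -22 dp [-26.4   8.1 119.8] spin -0.001 deg -0.1 q6 93.5 t 7.15
```

View pics/w4.png

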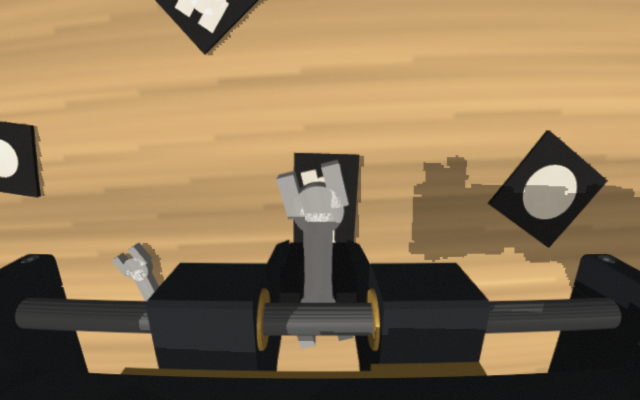

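The held spanner (head at px 317,205) is over its mat (px 325,195), and the mat's far edge fits the top-camera centre (444.8,115.4) at -4°.

Emit:
play_rows([
  [-26, 8, 30],
  [-26, 8, 60],
  [-26, 8, 90],
  [-26, 8, 110],
  [-26, 8, 114],
  [-26, 8, 114],
  [-26, 8, 114],
  [-26, 8, 114],
], fingers=[5, 5, 5, 5, 5, 5, 5, 5], spin=[0.02, 0.02, 0.02, 0.02, 0.02, 0.02, 0.02, 0.02])

```text
time: 7.95
eef_pos: [446.0, 116.2, -15.2]
orientation: [[0.998, -0.067, 0.002], [-0.067, -0.998, 0.0], [0.002, -0.0, -1.0]]
ft_force: [0.1, -0.9, -0.8]
width: 13.4
grip_force: 30.0
```

```bash
python3 -c "
from h import *
go(445.2,115.4,-21.7,86)"
```

```text
to 445.2 115.4 -21.7 dp [-0.8  0.8  6.5] spin 0.003 deg 0.1 q6 93.8 t 7.95
```

Emit:
play_rows([
  [-0.8, 0.8, 3],
  [-0.8, 0.8, 5],
  [-0.8, 0.8, 6.5],
  [-0.8, 0.8, 6.5],
  [-0.8, 0.8, 6.5],
  [-0.8, 0.8, 6.5],
  [-0.8, 0.8, 6.5],
], fingers=[5, 5, 5, 5, 30, 30, 30], spin=[0.003, 0.003, 0.003, 0.003, 0.003, 0.003, 0.003])

```text
time: 8.65
eef_pos: [444.5, 115.4, -22.7]
orientation: [[0.998, -0.07, 0.0], [-0.07, -0.998, 0.0], [0.0, -0.0, -1.0]]
ft_force: [0.0, -0.8, -0.6]
width: 29.8
grip_force: 0.0
```

```bash
python3 -c "
from h import *
go(355,284,120,107.3)"
```

```text
to 355 284 120 dp [-101.1 -161.9 -142.7] spin -0.372 deg -21.3 q6 93.9 t 8.65
```

Emit:
play_rows([
  [0, 0, -50],
  [-20, 0, -100],
  [-40, -10, -143],
  [-40, -10, -143],
], fingers=[40, 40, 40, 40], spin=[0, 0, -0.1, -0.2])

```text
time: 9.05
eef_pos: [406.0, 129.1, 125.0]
orientation: [[0.991, 0.135, 0.009], [0.135, -0.991, 0.0], [0.009, 0.001, -1.0]]
ft_force: [0.7, 0.4, -0.6]
width: 39.9
grip_force: 0.0
```

```bash
python3 - <<'E'
from h import *
w=arm.snapshot("wrist")
for d in arm.masks_of("spanner_short_mid",w)[:3]:
    print(round(d["score"],2),[int(x) for x in d["box"]],rect(w,d["pixels"],14),shank(w,d["pixels"],14,20))
for d in arm.masks_of("outline_spanner_short",w)[:1]:print(d["box"],rect(w,d["pixels"],4),rect(w,white(w,d["pixels"]),4))
save(w,"w5.png",(180,60,480,260),2.6)
go(355,284,120,107.3)
E
```

```text
0.8 [313, 96, 362, 203] [ 4.438e+02  1.142e+02  9.940e+01  3.150e+01 -4.000e-01] [443.8 114.2 100.9  -5.2]
[291.4, 72.3, 381.0, 216.7] [444.6 116.2 125.1  57.2  -4.5] [444.8 116.  105.6  38.2  -0.5]
to 355 284 120 dp [ -30.  -160.9    0.3] spin -0.174 deg -10.0 q6 84.4 t 9.2
```

View pics/w5.png

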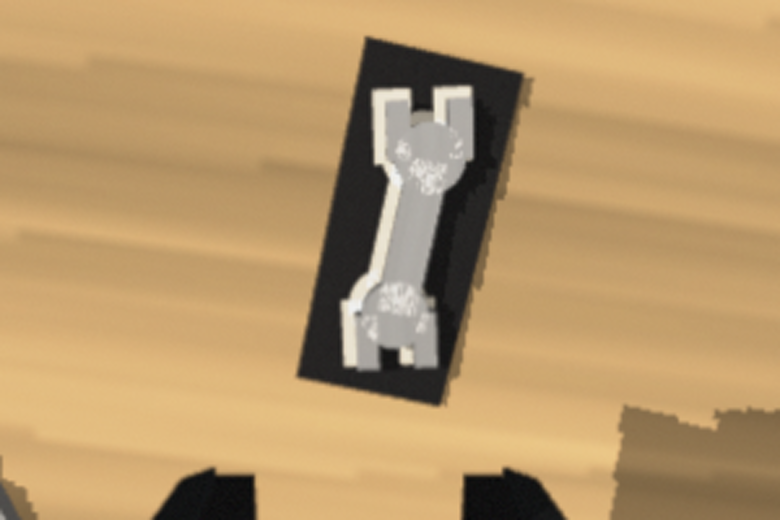

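The short spanner lies on its outline but about 2 mm toward -y (the white rim shows only at the left, crop px 385,230). The real finger centre is about +1.5 mm in tool y from the reported TCP. That's cheap to mend now.

```bash
cat >> h.py <<'E'
def gof(x,y,z,cd):
    """go, with the finger tips (31 above, +1.5 tool y of the reported TCP) at x,y and tip height z"""
    o=arm.get_obs();R=np.array(o["orientation"]);a=np.degrees(np.arctan2(R[1,1],R[0,1]));d=(cd-a+90)%180-90
    b=np.radians(a+d);go(x-1.5*np.cos(b),y-1.5*np.sin(b),z-31,cd)
E
python3 -c "
from h import *
gof(443.8,114.2,8,85)"
```

```text
to 443.9307336141215 115.69429204713762 -23 dp [ 36.7  17.4 143.4] spin 0.215 deg 12.3 q6 84.4 t 9.2
```

Emit:
play_rows([
  [37, 17, 30],
  [37, 17, 75],
  [37, 17, 115],
  [37, 17, 135],
  [37, 17, 143],
  [37, 17, 143],
  [37, 17, 143],
  [37, 17, 143],
  [37, 17, 143],
  [37, 17, 143],
], fingers=[40, 40, 40, 40, 40, 5, 5, 5, 5, 5], spin=[0.12, 0.215, 0.215, 0.215, 0.215, 0.215, 0.215, 0.215, 0.215, 0.215])

```text
time: 10.2
eef_pos: [444.8, 116.1, -21.8]
orientation: [[0.996, -0.085, 0.002], [-0.085, -0.996, -0.0], [0.002, -0.0, -1.0]]
ft_force: [-1.0, 0.2, 8.2]
width: 13.6
grip_force: 30.0
```

```bash
python3 -c "
from h import *
o=arm.get_obs();print(o['width'],o['grip_force'],o['eef_pos'],o['orientation'][0])"
```

```text
13.62100600812439 29.987888038158417 [444.8075157  116.14543966 -21.81351325] [ 0.99636919 -0.0851174   0.0018641 ]
```

Emit:
play_rows([
  [0, 0, -4],
  [1, -1.7, -4],
  [1, -1.7, -4],
  [1, -1.7, -2],
  [1, -1.7, -0.5],
  [1, -1.7, -0.5],
  [1, -1.7, -0.5],
  [1, -1.7, -0.5],
  [1, -1.7, -0.5],
], fingers=[5, 5, 5, 5, 5, 5, 30, 30, 30], spin=[0, -0.008, -0.008, -0.008, -0.008, -0.008, -0.008, -0.008, -0.008])

```text
time: 11.1
eef_pos: [445.2, 117.7, -22.4]
orientation: [[0.997, -0.077, -0.0], [-0.077, -0.997, -0.0], [-0.0, 0.0, -1.0]]
ft_force: [0.7, -0.5, -0.5]
width: 29.9
grip_force: 0.0
```

Emit:
play_rows([
  [0, 0, -50],
  [-20, 0, -100],
  [-40, -10, -143],
  [-40, -10, -143],
  [-40, -10, -143],
], fingers=[40, 40, 40, 40, 40], spin=[0, 0, -0.1, -0.2, -0.2])

```text
time: 11.6
eef_pos: [406.4, 131.0, 121.8]
orientation: [[0.992, 0.124, 0.003], [0.124, -0.992, 0.0], [0.003, 0.0, -1.0]]
ft_force: [-0.3, 0.2, 0.6]
width: 40.0
grip_force: 0.0
```

```bash
cat > chk.py <<'E'
from h import *
import sys
n,out,z=sys.argv[1:4];z=float(z)
w=arm.snapshot("wrist")
for d in arm.masks_of(n,w)[:3]:
    print(round(d["score"],2),[int(x) for x in d["box"]],rect(w,d["pixels"],z),shank(w,d["pixels"],z,20) if 'span' in n else '')
for d in arm.masks_of(out,w)[:2]:print(out,[int(x) for x in d["box"]],rect(w,d["pixels"],4))
if len(sys.argv)>4: save(w,sys.argv[4])
E
python3 chk.py spanner_short_mid outline_spanner_short 14
python3 -c "
from h import *
go(355,284,120,107.3)"
```

```text
0.72 [315, 97, 360, 202] [4.444e+02 1.165e+02 9.950e+01 3.170e+01 4.000e-01] [444.4 116.7 101.2  -4.2]
0.27 [494, 98, 604, 216] [464.  -82.1  81.5  79.5  54. ] [463.9 -82.1  81.2  53.3]
outline_spanner_short [296, 76, 379, 217] [444.3 116.  125.6  57.3  -4.6]
to 355 284 120 dp [-3.220e+01 -1.584e+02 -1.000e-01] spin -0.182 deg -10.4 q6 85.1 t 11.75
```

The short spanner is placed to within 0.7 mm and 0.5°. The long one is next.

Emit:
play_rows([
  [-32, -158, 0],
  [-32, -158, 0],
  [-32, -158, 0],
  [-32, -158, 0],
  [-32, -158, 0],
  [-32, -158, 0],
], fingers=[40, 40, 40, 40, 40, 40], spin=[-0.18, -0.18, -0.18, -0.18, -0.18, -0.18])

```text
time: 12.35
eef_pos: [355.4, 282.7, 120.1]
orientation: [[0.955, 0.297, -0.001], [0.297, -0.955, -0.001], [-0.001, 0.001, -1.0]]
ft_force: [1.0, -0.2, 0.1]
width: 40.3
grip_force: 0.0
```

```bash
python3 chk.py spanner_long_mid outline_socket_small 10; python3 - <<'E'
from h import *
w=arm.snapshot("wrist");d=arm.masks_of("spanner_long_mid",w)[0]
r=shank(w,d["pixels"],10,30);print(r);gof(r[0],r[1],4,r[3]+90)
E
```

```text
0.59 [296, 104, 334, 248] [362.  286.1 137.   31.8  16.7] [362.  285.9 137.9  14.2]
outline_socket_small [295, 103, 332, 244] [361.2 285.9 138.8  32.1  16.6]
outline_socket_small [224, 2, 253, 15] [484.5 389.3  25.9  10.  -73.7]
[362.4 286.1 136.1  14.3]
to 362.0295014809159 287.5535235971103 -27 dp [  7.6  -2.6 147.8] spin 0.051 deg 2.9 q6 96.4 t 12.6
```

Emit:
play_rows([
  [8, -3, 45],
  [8, -3, 90],
  [8, -3, 125],
  [8, -3, 140],
  [8, -3, 147],
  [8, -3, 147],
  [8, -3, 147],
  [8, -3, 147],
  [8, -3, 147],
  [8, -3, 147],
], fingers=[40, 40, 40, 40, 40, 40, 5, 5, 5, 5], spin=[0.051, 0.051, 0.051, 0.051, 0.051, 0.051, 0.051, 0.051, 0.051, 0.051], grip_force=30)

```text
time: 13.6
eef_pos: [362.2, 289.1, -25.6]
orientation: [[0.968, 0.249, 0.001], [0.249, -0.968, 0.0], [0.001, -0.0, -1.0]]
ft_force: [-1.3, -1.9, 4.9]
width: 13.1
grip_force: 30.0
```

```bash
python3 -c "
from h import *
go(600,90,105,39)"
```

```text
to 600 90 105 dp [ 180.8  252.  -130.4] spin 1.142 deg 65.4 q6 99.6 t 13.6
```

Emit:
play_rows([
  [0, 0, -45],
  [0, 0, -90],
  [30, 40, -130],
  [181, 252, -130],
  [181, 252, -130],
  [181, 252, -130],
  [181, 252, -130],
  [181, 252, -130],
  [181, 252, -130],
  [181, 252, -130],
], fingers=[5, 5, 5, 5, 5, 5, 5, 5, 5, 5], spin=[0, 0, 0.14, 0.28, 0.42, 0.56, 0.7, 0.84, 0.98, 1.14])

```text
time: 14.6
eef_pos: [601.5, 87.5, 103.3]
orientation: [[0.632, -0.775, 0.0], [-0.775, -0.632, -0.0], [0.0, 0.0, -1.0]]
ft_force: [-0.3, 0.4, -1.6]
width: 13.1
grip_force: 30.0
```

Emit:
play_rows([
  [0, 0, 0],
  [0, 0, 0],
  [0, 0, 0],
], fingers=[5, 5, 5], spin=[0.05, 0.05, 0.05])

```text
time: 14.9
eef_pos: [599.7, 90.1, 103.7]
orientation: [[0.601, -0.799, -0.0], [-0.799, -0.601, 0.0], [-0.0, 0.0, -1.0]]
ft_force: [-0.6, -0.6, -1.5]
width: 13.2
grip_force: 30.0
```

```bash
python3 - <<'E'
from h import *
w=arm.snapshot("wrist");save(w,"w6.png");o=arm.get_obs();print(o["eef_pos"],o["orientation"][0],o["width"])
for d in arm.masks_of("outline_spanner_long",w)[:2]:
    m=white(w,d["pixels"]);print(round(d["score"],2),[int(x) for x in d["box"]],rect(w,d["pixels"],4),rect(w,m,4),shank(w,m,4,30))
E
```

```text
[599.71721031  90.13503379 103.78602966] [ 6.00607523e-01 -7.99543965e-01 -2.25660042e-04] 13.228451873017724
0.57 [174, 123, 249, 259] [671.9 149.1 132.5  58.5 -51.7] [669.5 153.7 123.8  38.8 -49. ] [669.7 153.1 123.5 -51.5]
```

View pics/w6.png

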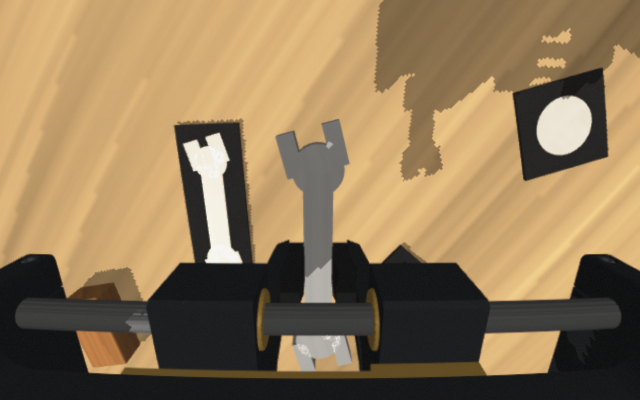

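The mat is at px (215,190) left of the held spanner, partly hidden by the carriage. Its centre line gives -51.6° and its far edge puts the centre at about (663.2,160.0).

```bash
python3 -c "
from h import *
gof(663.7,159.4,19,38.4)"
```

```text
to 664.8755401859888 160.33172167041747 -12 dp [-17.  -94.2 115.8] spin -0.026 deg -1.5 q6 140.6 t 15.0
```

Emit:
play_rows([
  [-17, -50, 10],
  [-17, -94, 40],
  [-17, -94, 80],
  [-17, -94, 105],
  [-17, -94, 116],
  [-17, -94, 116],
  [-17, -94, 116],
], fingers=[5, 5, 5, 5, 5, 5, 5], spin=[-0.026, -0.026, -0.026, -0.026, -0.026, -0.026, -0.026])

```text
time: 15.7
eef_pos: [665.9, 159.8, -10.4]
orientation: [[0.62, -0.785, 0.003], [-0.785, -0.62, 0.0], [0.002, -0.002, -1.0]]
ft_force: [1.0, -0.2, -1.6]
width: 13.6
grip_force: 30.0
```

```bash
python3 -c "
from h import *
gof(663.7,159.4,10,38.4)"
```

```text
to 664.8755401859888 160.33172167041747 -21 dp [-1.   0.5 10.6] spin -0.002 deg -0.1 q6 145.4 t 15.7
```

Emit:
play_rows([
  [-0.5, 0.2, 5],
  [-0.5, 0.2, 9],
  [-0.5, 0.2, 9],
  [-0.5, 0.2, 9],
], fingers=[5, 5, 5, 5], spin=[0, 0, 0, 0])

```text
time: 16.1
eef_pos: [664.5, 160.2, -21.0]
orientation: [[0.62, -0.785, 0.0], [-0.785, -0.62, 0.0], [0.0, -0.0, -1.0]]
ft_force: [-0.6, 0.5, -1.4]
width: 13.0
grip_force: 30.0
```

Emit:
play_rows([
  [0, 0, 0.5],
  [0, 0, 0.5],
  [0, 0, 0.5],
  [0, 0, -45],
  [-25, 0, -95],
  [-45, 0, -140],
  [-45, 0, -140],
  [-45, 0, -140],
], fingers=[30, 30, 30, 30, 40, 40, 40, 40], spin=[0, 0, 0, 0, 0, 0, 0, 0])

```text
time: 16.9
eef_pos: [636.9, 196.0, 120.4]
orientation: [[0.621, -0.784, 0.003], [-0.784, -0.621, 0.0], [0.002, -0.003, -1.0]]
ft_force: [0.2, -0.2, 0.4]
width: 40.2
grip_force: 0.0
```

```bash
python3 chk.py spanner_long_mid outline_spanner_long 14 w7.png
python3 -c "
from h import *
gof(654,-137,120,0)"
```

```text
0.93 [295, 56, 337, 214] [664.1 158.7 136.1  31.5 -48.8] [664.7 159.1 137.  -52.2]
outline_spanner_long [282, 46, 351, 223] [663.4 161.1 162.   59.  -51.5]
to 655.5 -137.0 89 dp [272.6 190.3  28. ] spin 0.668 deg 38.3 q6 148.7 t 17.05
```

View pics/w7.png

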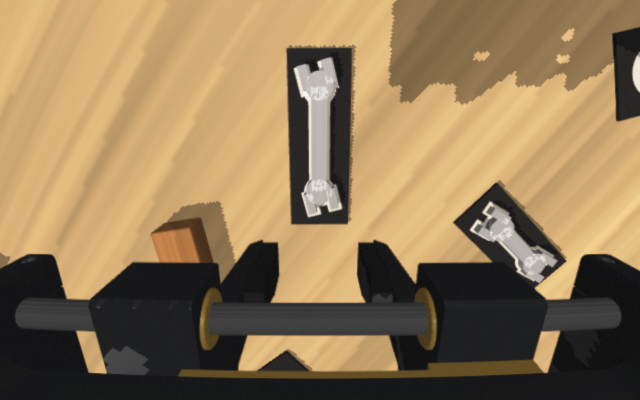

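The long spanner (px 316,135) is on its mat but about 2 mm too far along its axis: white shows at the lower end only. I'm mending that the same way.

Emit:
play_rows([
  [30, 0, 40],
  [45, 0, 85],
  [45, 0, 120],
  [45, 0, 135],
  [45, 0, 140],
  [45, 0, 140],
  [45, 0, 140],
  [45, 0, 140],
  [45, 0, 136],
  [43, -0.5, 136],
], fingers=[40, 40, 40, 40, 40, 5, 5, 5, 5, 5], spin=[0, 0, 0, 0, 0, 0, 0, 0, 0, -0.005])

```text
time: 18.05
eef_pos: [664.2, 162.0, -16.1]
orientation: [[0.624, -0.782, 0.002], [-0.782, -0.624, 0.0], [0.001, -0.001, -1.0]]
ft_force: [-0.2, -0.0, -2.3]
width: 12.6
grip_force: 30.0
```

Emit:
play_rows([
  [0, 0, 0],
  [0, 0, 3.5],
  [0, 0, 3.5],
  [0, 0, 3.5],
  [0, 0, 3.5],
  [0, 0, 3.5],
  [0, 0, -40],
  [-25, 0, -90],
  [-43, 0, -135],
  [-43, 0, -135],
], fingers=[5, 5, 5, 30, 30, 30, 40, 40, 40, 40], spin=[0, 0, 0, 0, 0, 0, 0, 0, 0, 0])

```text
time: 19.05
eef_pos: [638.3, 197.8, 124.5]
orientation: [[0.625, -0.78, 0.01], [-0.78, -0.625, 0.002], [0.005, -0.009, -1.0]]
ft_force: [0.7, -0.2, 0.9]
width: 40.0
grip_force: 0.0
```

```bash
python3 chk.py spanner_long_mid outline_spanner_long 14
python3 -c "
from h import *
gof(640,-140,151,90);gof(640,-140,151,60)"
```

```text
0.76 [301, 61, 339, 214] [663.8 161.2 136.7  31.4 -48.7] [663.9 161.3 137.5 -51.3]
outline_spanner_long [289, 48, 352, 221] [663.  160.8 160.6  58.2 -51.5]
to 640.0 -138.5 120 dp [263.2 205.7  -3. ] spin -0.897 deg -51.4 q6 148.4 t 19.2
to 640.75 -138.70096189432334 120 dp [263.8 205.3  -3. ] spin -0.374 deg -21.4 q6 148.4 t 19.2
```

Both spanners are within about 1 mm. Now the big socket.

Emit:
play_rows([
  [264, 205, -3],
  [264, 205, -3],
  [264, 205, -3],
  [264, 205, -3],
  [264, 205, -3],
  [264, 205, -3],
  [264, 205, -3],
  [264, 205, -3],
  [264, 205, -3],
], fingers=[70, 70, 70, 70, 70, 70, 70, 70, 70], spin=[-0.12, -0.24, -0.374, -0.374, -0.374, -0.374, -0.374, -0.374, -0.374])

```text
time: 20.1
eef_pos: [640.5, -139.1, 118.7]
orientation: [[0.865, -0.501, -0.003], [-0.501, -0.865, 0.001], [-0.003, 0.0, -1.0]]
ft_force: [0.3, 0.5, 0.2]
width: 70.0
grip_force: 0.0
```

```bash
cat > sock.py <<'E'
from h import *
import sys
n,h,out=sys.argv[1],float(sys.argv[2]),sys.argv[3]
w=arm.snapshot("wrist");o=arm.get_obs();print(o["eef_pos"],o["orientation"][0])
z=w["range_z"]
for d in arm.masks_of(n,w)[:3]:
    m=d["pixels"]
    v,u=np.nonzero(m&(z>0));X=(ray(w,np.c_[u,v])*z[v,u][:,None]-np.array(w["t"]))@np.array(w["R"])
    top=X[np.abs(X[:,2]-h)<4]
    if len(top)<20: print(d["score"],d["box"],"no top",X[:,2].max() if len(X) else 0);continue
    c,r=cv2.minEnclosingCircle(top[:,:2].astype(np.float32));b=cv2.minAreaRect(top[:,:2].astype(np.float32))
    print(n,round(d["score"],2),[int(x) for x in d["box"]],"circle",np.round(c,1),round(r,1),np.round(b[0],1),np.round(b[1],1))
for d in arm.masks_of(out,w)[:2]: print(out,round(d["score"],2),[int(x) for x in d["box"]],rect(w,d["pixels"],4),rect(w,white(w,d["pixels"]),4))
if len(sys.argv)>4: save(w,sys.argv[4])
E
python3 sock.py socket_big_mid 50 outline_socket_big w8.png
```

```text
[ 640.77522539 -138.01821078  119.14891168] [ 0.86611929 -0.49983135 -0.00245129]
socket_big_mid 0.97 [275, 144, 333, 211] circle [ 659.  -137.6] 22.8 [ 659.3 -137.8] [44.9 44.3]
outline_socket_big 0.64 [320, 334, 396, 372] [450.7 -80.8  85.9  51.8  59.2] [455.5 -85.9  50.2  35.4  59.5]
```

View pics/w8.png

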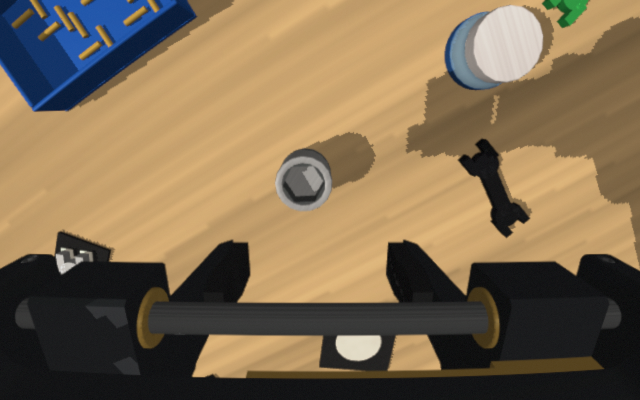

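The big socket is at px (303,180), the tin at (505,45), well clear.

```bash
python3 -c "
from h import *
gof(659,-137.7,8,60)"
```

```text
to 659.75 -136.40096189432333 -23 dp [ 15.9 -10.  142.9] spin 0.002 deg 0.1 q6 97.6 t 20.25
```

Emit:
play_rows([
  [16, -10, 20],
  [16, -10, 65],
  [16, -10, 105],
  [16, -10, 130],
  [16, -10, 141],
  [16, -10, 141],
  [16, -10, 141],
  [16, -10, 141],
  [16, -10, 141],
  [16, -10, 141],
], fingers=[72, 72, 72, 72, 72, 72, 30, 30, 30, 30], spin=[0, 0, 0, 0, 0, 0, 0, 0, 0, 0], grip_force=40)

```text
time: 21.25
eef_pos: [660.7, -138.0, -19.1]
orientation: [[0.866, -0.5, 0.002], [-0.5, -0.866, -0.0], [0.002, -0.0, -1.0]]
ft_force: [-0.4, 0.7, 4.5]
width: 45.5
grip_force: 39.8
```

```bash
python3 -c "
from h import *
o=arm.get_obs();print(o['eef_pos'],o['width'],o['grip_force'])
gof(462.5,-90.3,100,60)"
```

```text
[ 660.67993839 -137.9759276   -19.08062871] 45.47243866212462 39.80131028336473
to 463.25 -89.00096189432334 69 dp [-195.3   56.2  -88.4] spin 0.0 deg 0.0 q6 98.3 t 21.25
```

Emit:
play_rows([
  [0, 0, -45],
  [-30, 10, -90],
  [-265, 56, -120],
  [-265, 56, -120],
  [-265, 56, -120],
  [-265, 56, -120],
  [-265, 56, -120],
  [-265, 56, -120],
  [-265, 56, -120],
  [-265, 56, -120],
], fingers=[30, 30, 30, 30, 30, 30, 30, 30, 30, 30], spin=[0, 0, 0, 0, 0, 0, 0, 0, 0, 0])

```text
time: 22.25
eef_pos: [403.4, -54.4, 99.9]
orientation: [[0.866, -0.5, 0.001], [-0.5, -0.866, -0.0], [0.001, -0.0, -1.0]]
ft_force: [-0.6, -0.1, -3.6]
width: 45.2
grip_force: 39.8
```

```bash
python3 sock.py socket_big_mid 50 outline_socket_big w9.png; python3 - <<'E'
from h import *
import sys
w=arm.snapshot("wrist");o=arm.get_obs();z=w["range_z"];R=np.array(o["orientation"])
d=arm.masks_of("socket_big_mid",w)[0];v,u=np.nonzero(d["pixels"]&(z>0));X=(ray(w,np.c_[u,v])*z[v,u][:,None]-np.array(w["t"]))@np.array(w["R"])
T=(X-o["eef_pos"])@R;print(d["score"],d["box"],T.min(0),T.max(0));t=T[np.abs(T[:,2]+69)<4];print(len(t),t.min(0),t.max(0))
E
```

```text
[403.41183538 -54.40077457  99.74668384] [ 8.66138646e-01 -4.99803705e-01  3.21018482e-04]
0.77 [261.7, 212.4, 376.1, 354.0] no top 171.90963971312317
outline_socket_big 0.96 [267, 57, 373, 168] [463.2 -90.2  82.6  81.4 -36.6] [463.2 -90.1  51.1  51.1  60. ]
0.71 [263.7, 211.3, 374.8, 355.1] [-169.45929502  -21.27793585 -108.20719186] [27.23192351 37.72362658 99.21121033]
3914 [-23.96801467 -21.27793585 -71.88365809] [ 21.88299029  23.60716919 -65.00072871]
```

View pics/w9.png

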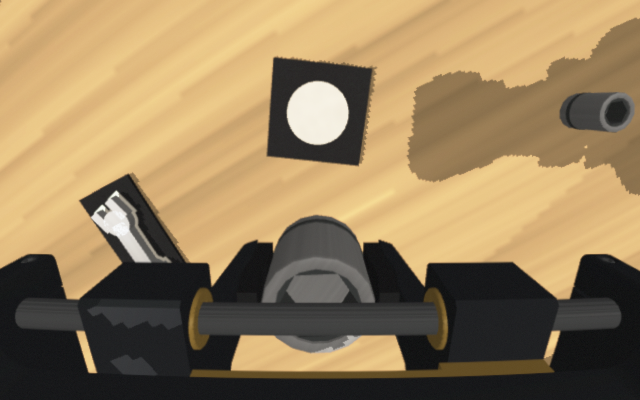

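The outline disc is at px (318,112), measuring 51 mm at (463.2,-90.1). The held socket is upright between the fingers. Moving 71 mm along tool x and down.

Emit:
play_rows([
  [40, 0, 10],
  [71, 0, 40],
  [71, 0, 75],
  [71, 0, 98],
  [71, 0, 107],
  [71, 0, 107],
  [71, 0, 107],
  [71, 0, 107],
], fingers=[30, 30, 30, 30, 30, 30, 30, 30], spin=[0, 0, 0, 0, 0, 0, 0, 0])

```text
time: 23.3
eef_pos: [464.9, -89.8, -6.0]
orientation: [[0.866, -0.5, 0.002], [-0.5, -0.866, -0.001], [0.002, -0.0, -1.0]]
ft_force: [-0.8, 0.0, -4.3]
width: 45.4
grip_force: 39.8
```

```bash
python3 -c "
from h import *
go(464.9,-89.6,-14.5,60)"
```

```text
to 464.9 -89.6 -14.5 dp [-0.1 -0.1  8.5] spin 0.001 deg 0.0 q6 94.8 t 23.3
```

Emit:
play_rows([
  [0, 0, 4],
  [0, 0, 7],
  [0, 0, 7],
  [0, 0, 7],
], fingers=[30, 30, 30, 30], spin=[0, 0, 0, 0])

```text
time: 23.7
eef_pos: [464.1, -89.5, -14.2]
orientation: [[0.866, -0.5, -0.0], [-0.5, -0.866, 0.0], [-0.0, 0.0, -1.0]]
ft_force: [-0.3, 0.0, -3.5]
width: 45.0
grip_force: 39.8
```

Emit:
play_rows([
  [0.6, 0, 1],
  [0.6, 0, 1],
  [0.6, 0, 1],
  [0.6, 0, 1],
  [0.6, 0, 1],
  [0.6, 0, 1],
  [0.6, 0, -45],
  [-25, 0, -95],
  [-60, 0, -140],
], fingers=[30, 30, 62, 62, 62, 62, 65, 65, 65], spin=[0, 0, 0, 0, 0, 0, 0, 0, 0])

```text
time: 24.6
eef_pos: [418.8, -63.5, 117.1]
orientation: [[0.866, -0.5, 0.001], [-0.5, -0.866, -0.0], [0.001, -0.0, -1.0]]
ft_force: [1.8, 0.2, 0.7]
width: 65.0
grip_force: 0.0
```

```bash
python3 sock.py socket_big_mid 54 outline_socket_big; python3 -c "
from h import *
gof(335,-265,151,30);gof(335,-265,151,60)"
```

```text
[417.73587019 -61.96931515 122.4376879 ] [ 0.86680379 -0.49859808  0.00715135]
socket_big_mid 0.59 [288, 104, 347, 167] circle [462.5 -89.8] 23.1 [463.  -90.2] [44.9 44.8]
outline_socket_big 0.9 [269, 81, 368, 185] [463.4 -89.7  82.4  82.3 -36. ] [459.8 -88.5  57.3  54.3 -46.2]
to 336.2990381056767 -264.25 120 dp [ 28.3 215.6  -2.5] spin 0.525 deg 30.1 q6 95.4 t 24.75
to 335.75 -263.7009618943233 120 dp [ 27.6 215.4  -2.5] spin 0.001 deg 0.1 q6 95.4 t 24.75
```

The big socket is within 0.5 mm. Small socket next.

Emit:
play_rows([
  [28, 215, -2.5],
  [28, 215, -2.5],
  [28, 215, -2.5],
  [28, 215, -2.5],
  [28, 215, -2.5],
  [28, 215, -2.5],
  [28, 215, -2.5],
], fingers=[55, 55, 55, 55, 55, 55, 55], spin=[0, 0, 0, 0, 0, 0, 0])

```text
time: 25.45
eef_pos: [335.7, -263.1, 116.8]
orientation: [[0.866, -0.5, -0.001], [-0.5, -0.866, 0.002], [-0.002, -0.001, -1.0]]
ft_force: [0.1, 0.2, -0.2]
width: 55.1
grip_force: 0.0
```

```bash
python3 sock.py socket_small_mid 44 outline_socket_small w10.png;python3 -c "
from h import *
gof(357,-287,8,60)"
```

```text
[ 335.95782541 -262.67447322  117.02064648] [ 0.86654733 -0.49909408 -0.00090589]
socket_small_mid 0.62 [312, 146, 346, 183] circle [ 355.7 -286.8] 14.8 [ 356.  -287.1] [28.7 28.6]
to 357.75 -285.70096189432337 -23 dp [ 30.3   9.4 140.4] spin 0.002 deg 0.1 q6 66.1 t 25.6
```

View pics/w10.png

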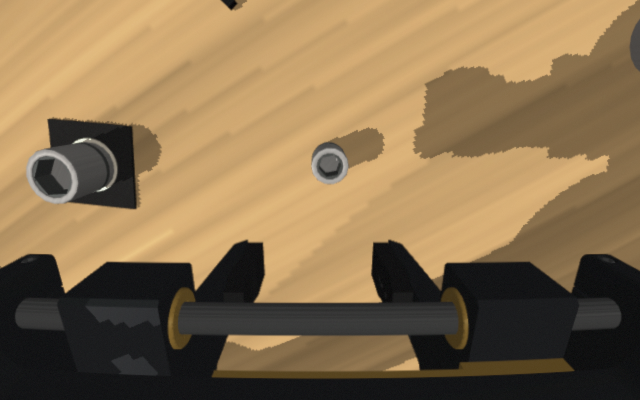

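The small socket is at px (329,163), radius 14.8 mm, at (355.8,-286.9), standing clear.

Emit:
play_rows([
  [29, 10, 20],
  [29, 10, 65],
  [29, 10, 105],
  [29, 10, 128],
  [29, 10, 138],
  [29, 10, 138],
  [29, 10, 138],
  [29, 10, 138],
  [29, 10, 138],
  [29, 10, 138],
], fingers=[55, 55, 55, 55, 55, 55, 15, 15, 15, 15], spin=[0, 0, 0, 0, 0, 0, 0, 0, 0, 0], grip_force=30)

```text
time: 26.6
eef_pos: [356.3, -287.2, -19.4]
orientation: [[0.866, -0.5, 0.001], [-0.5, -0.866, -0.001], [0.002, 0.001, -1.0]]
ft_force: [-0.5, 1.3, 6.0]
width: 29.3
grip_force: 30.0
```

```bash
python3 -c "
from h import *
o=arm.get_obs();print(o['eef_pos'],o['width'],o['grip_force'])
go(430,-100,110,90);go(460,440,100,60)"
```

```text
[ 356.25824356 -287.15310324  -19.36152998] 29.28531623391987 30.000717338116374
to 430 -100 110 dp [ -29.4 -198.9 -129.5] spin -0.523 deg -30.0 q6 66.4 t 26.6
to 460 440 100 dp [-273.3 -681.6 -120.2] spin 0.0 deg 0.0 q6 66.4 t 26.6
```

Emit:
play_rows([
  [0, 0, -45],
  [0, 0, -90],
  [-20, -50, -120],
  [-273, -681, -120],
  [-273, -681, -120],
  [-273, -681, -120],
  [-273, -681, -120],
  [-273, -681, -120],
  [-273, -681, -120],
  [-273, -681, -120],
], fingers=[15, 15, 15, 15, 15, 15, 15, 15, 15, 15], spin=[0, 0, 0, 0, 0, 0, 0, 0, 0, 0])

```text
time: 27.6
eef_pos: [411.4, 105.0, 97.4]
orientation: [[0.866, -0.5, 0.001], [-0.5, -0.866, -0.0], [0.001, -0.0, -1.0]]
ft_force: [0.3, -0.6, -0.6]
width: 29.3
grip_force: 30.0
```

```bash
python3 -c "
from h import *
go(460,440,100,60)"
```

```text
to 460 440 100 dp [-125.3 -314.4   -2.6] spin 0.0 deg 0.0 q6 118.4 t 27.6
```

Emit:
play_rows([
  [-118, -295, 0],
  [-118, -295, 0],
  [-118, -295, 0],
  [-118, -295, 0],
  [-118, -295, 0],
  [-118, -295, 0],
  [-118, -295, 0],
  [-118, -295, 0],
  [-118, -295, 0],
  [-118, -295, 0],
], fingers=[15, 15, 15, 15, 15, 15, 15, 15, 15, 15], spin=[0, 0, 0, 0, 0, 0, 0, 0, 0, 0])

```text
time: 28.6
eef_pos: [456.8, 416.2, 97.1]
orientation: [[0.866, -0.501, -0.0], [-0.501, -0.866, -0.0], [-0.0, 0.001, -1.0]]
ft_force: [0.2, 0.1, -0.7]
width: 29.3
grip_force: 30.0
```

```bash
python3 sock.py socket_small_mid 44 outline_socket_small; python3 - <<'E'
from h import *
w=arm.snapshot("wrist");o=arm.get_obs();z=w["range_z"];R=np.array(o["orientation"])
d=arm.masks_of("socket_small_mid",w)[0];v,u=np.nonzero(d["pixels"]&(z>0));X=(ray(w,np.c_[u,v])*z[v,u][:,None]-np.array(w["t"]))@np.array(w["R"])
T=(X-o["eef_pos"])@R;t=T[np.abs(T[:,2]+63.4)<4];print(d["score"],d["box"],len(t),t.min(0),t.max(0))
E
```

```text
[456.95279347 416.22637093  97.30249351] [ 8.65511595e-01 -5.00888876e-01 -1.13929986e-04]
0.85 [280.8, 228.1, 356.1, 303.9] no top 206.52315804496357
outline_socket_small 0.66 [237, 75, 336, 176] [520.  407.3  66.6  66.6 -10.8] [520.5 407.5  35.3  34.9  14.3]
0.81 [283.1, 227.8, 352.7, 299.5] 1705 [ -5.34498836 -13.18899732 -66.36403764] [ 15.02810374  16.04939274 -59.40927976]
```

```bash
python3 -c "
from h import *
go(521.2,408.4,-8,60)"
```

```text
to 521.2 408.4 -8 dp [ 59.8 -24.8 105.3] spin -0.0 deg -0.0 q6 151.6 t 28.85
```

Emit:
play_rows([
  [40, -20, 10],
  [60, -25, 40],
  [60, -25, 75],
  [60, -25, 98],
  [60, -25, 105],
  [60, -25, 105],
  [60, -25, 105],
  [60, -25, 105],
  [60, -25, 105],
], fingers=[15, 15, 15, 15, 15, 15, 15, 15, 15], spin=[0, 0, 0, 0, 0, 0, 0, 0, 0])

```text
time: 29.75
eef_pos: [521.7, 409.5, -6.7]
orientation: [[0.866, -0.5, 0.002], [-0.5, -0.866, 0.001], [0.001, -0.002, -1.0]]
ft_force: [-0.8, -0.7, 0.2]
width: 29.1
grip_force: 30.0
```

```bash
python3 -c "
from h import *
go(521.2,408.4,-15,60)"
```

```text
to 521.2 408.4 -15 dp [0.1 1.2 8.3] spin 0.0 deg 0.0 q6 148.0 t 29.75
```

Emit:
play_rows([
  [0, 0.6, 4],
  [0, 0.6, 7.3],
  [0, 0.6, 7.3],
  [0, 0.6, 7.3],
], fingers=[15, 15, 15, 15], spin=[0, 0, 0, 0])

```text
time: 30.15
eef_pos: [520.9, 408.6, -15.3]
orientation: [[0.866, -0.5, -0.0], [-0.5, -0.866, -0.0], [-0.0, 0.0, -1.0]]
ft_force: [-1.0, 0.7, 0.8]
width: 29.5
grip_force: 30.0
```

Emit:
play_rows([
  [0, 0, 0],
  [0, 0, 0],
  [0, 0, 0],
  [0, 0, 0],
  [0, 0, -45],
  [-25, 0, -95],
  [-60, 0, -140],
  [-60, 0, -140],
  [-60, 0, -140],
  [-60, 0, -140],
], fingers=[48, 48, 48, 48, 50, 50, 50, 50, 50, 50], spin=[0, 0, 0, 0, 0, 0, 0, 0, 0, 0])

```text
time: 31.15
eef_pos: [469.0, 437.9, 123.1]
orientation: [[0.866, -0.5, -0.002], [-0.5, -0.866, -0.001], [-0.001, 0.002, -1.0]]
ft_force: [1.0, 0.2, -0.1]
width: 49.8
grip_force: 0.0
```

```bash
python3 sock.py socket_small_mid 48 outline_socket_small; python3 - <<'E'
from h import *
p=arm.snapshot("top");save(p,"top2.png",s=1.25)
for n,z in {"spanner_long_mid":14,"socket_big_mid":54,"socket_small_mid":48,"grease_tin_mid":50,"offcut_mid":30}.items():
    for d in arm.masks_of(n,p)[:1]: print(n,round(d["score"],2),rect(p,d["pixels"],z))
E
```

```text
[469.02406684 437.62322208 122.6345053 ] [ 0.86584247 -0.50031033 -0.00252955]
socket_small_mid 0.93 [295, 106, 337, 147] circle [519.9 408. ] 15.0 [520.  407.9] [28.9 29. ]
outline_socket_small 0.72 [274, 77, 357, 171] [520.5 407.4  66.8  66.4 -10.5] [519.2 408.5  37.6  33.9 -30. ]
spanner_long_mid 0.58 [660.1 162.2 127.   31.  -48.3]
socket_big_mid 0.54 [461.7 -90.6  40.7  38.1  89.6]
socket_small_mid 0.58 [516.5 399.3  39.6  28.5  89.6]
grease_tin_mid 0.88 [ 668.  -316.    61.7   59.6   89.4]
offcut_mid 0.61 [690.7 328.8  83.9  49.7 -44.9]
```

View pics/top2.png

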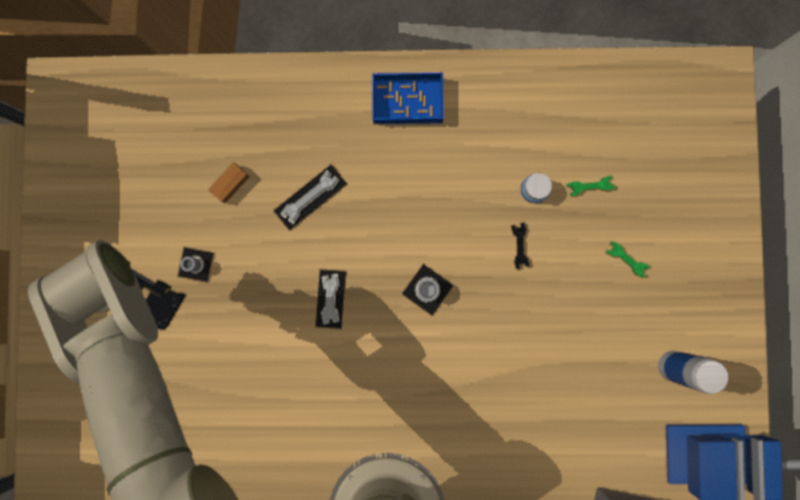

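All four parts sit on their mats: long spanner (310,197), short (331,298), big socket (427,290), small socket (195,264). The tin and offcut haven't moved, and the robot is clear.

```bash
python3 -c "
from h import *
print(arm.job_done())"
```

```text
the job is handed in; nothing more can be done
None
```

Both spanners and both sockets are on their matching outlines, each measured within about 1 mm of centre. The tin, the offcut and the look-alikes are untouched, and the job was handed in at about 31 s; no verdict came back.

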